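# Lock the spring setting of a cheese press

## Robot

A 6-joint arm with a two-finger parallel gripper is mounted at the origin on a cart in front of the work surface, level with it; the furniture and walls round the work are solid. World frame = base frame: x ahead of the robot, y to its left, z up, the work surface at z = 0. Lengths are in mm, angles in rad, forces in N, time in s.
With the tool pointing down it reaches from about 375 to 975 mm from the base axis. Payload 3.8 kg.
Tool frame: the origin (TCP) lies at the very end of the fingers, on their centre line; the grasp point (between the pads) lies 19 mm behind it; z points along the fingers, y is the line along which they close (so a half turn about z gives the same grasp; the last joint's range is limited). The gripper opens to 88 mm and grips with 3 to 60 N. Pads are 18 mm wide; open, the fingers measure 123 mm over their backs; the gripper's body (75 mm by 187 mm) begins 45 mm behind the grasp point.
Start: joints at [1.227, 0.264, 1.604, -0, 1.274, -0.037], TCP at [203.854, 643.476, 238.706] pointing down, gripper open.
Joint ranges: [-2.63, 2.63], [-0.94, 2.18], [0.31, 2.57], [-1.31, 4.45], [0, 2.66], [-2.55, 2.55]. Speed limits (rad/s): [2.57, 2.57, 3.14, 3.14, 3.14, 3.14].

## Interface

Orientations are given as a 3x3 rotation matrix whose columns are the frame's x, y, z axes.
In Python, from rig import * gives the robot as it stands.
- The arm moves only by the shell command python3 -m crank 'ROWS' [FORCE]. ROWS is a JSON object whose one key "plan" holds a list of rows, each an object of numbers: "dx", "dy", "dz": the shift along the tool's x, y, z in m; "wx", "wy", "wz": the turn, a rotation vector about the tool's x, y, z in degrees; "gripper": the finger opening in m, from 0 to 0.0881. In form: {"plan": [{"dx": .., "dy": .., "dz": .., "wx": .., "wy": .., "wz": .., "gripper": ..}, ...]}. A call has 1 to 5 rows; each row shifts and turns the commanded pose from where the row before left it, along the tool's axes as they then stand; what a row does not reach is not made up. A row lasts 1/8 s, in which the tool goes at most 62.5 mm and 10.7 degrees, less where a joint would pass 70% of its speed; a pose out of reach is approached as far as the arm can. A call with a gripper value outside its range is refused whole. The fingers move at their own pace and stop on an object; FORCE is the grip in N (left out, the last holds). Time passes only in rows, so rows that do not move let the fingers close. It gives the time, the measured TCP pose, the force, the opening and the grip force at its end, in the units of the state.
- observe(): the state, without advancing time (a new reading comes with each control period).
- snapshot(name): name is "side" or "top"; returns a dict with "pixels" (420x560x3 uint8, red, green, blue), "z_map" (420x560 float32, mm along the optical axis (not along the pixel's ray), 0 where there is no reading), "vertical_fov" (degrees; the focal length in pixels is half the picture's height over the tangent of half this angle, whatever the lens; pixels are square), "cx", "cy" (the principal point, pixels), "rvec" (rotation vector, rad) and "tvec" (3), from world to camera coordinates, as OpenCV has them. Camera axes: x right, y down, z forward; pixel columns grow to the right and rows downward; lengths in mm; the calibration is good to about 2 mm. A picture is of the moment at which its call begins.
- sign_off(): hands the job in; it is judged then, once.
The state is a dict: "time": time; "joint_positions": joint angles; "joint_vel": joint speeds; "joint_torque": joint torques, N m; "position": TCP position; "ee_rot": TCP orientation; "ft_force": force on the tool from outside, world axes, zero at the start; "wrist_torque": the same for the moment, N m; "opening": finger opening in mm; "grasp_force": force on a finger pad.
Only numpy, scipy, OpenCV 4.12 (cv2) and the standard library are available. Lean on these libraries where they do the work, as an engineer would, in place of code of your own. Each camera call takes 0.05 s, during which the arm holds its last target. There are 200 camera calls.

## Task

Both hand wheels of the cheese press are already set to the right pressure, but on one of its two posts the hexagon lock nut still stands clear above its wheel. Run that lock nut down its thread and tighten it firmly against the wheel, so that the two stay jammed together when you let go, but stop before the wheel starts to turn along with it, for that would spoil the setting. Leave the other post and the things round the press as they are.

Things in the scene. Friction and masses are not known exactly. Their poses are not given: they have to be found in the camera images.
- press: Cheese press, standing fast on rubber feet: board 150 x 290 mm, white mould in the middle, wooden beam 44 x 262 mm over it (top at z = 128 mm). Two upright threaded steel posts, 18 mm thick, top at z = 220 mm, stand 100 mm either side of the middle along the press's y axis; each carries, from below, a spring, a set wheel and a lock nut. Origin: centre of the underside, on the table; z up.
- post_open: The post whose lock nut is still loose; it may be either of the two. Origin on the post's axis at table height; z runs up the post. Its thread is right-handed and quick, 8 mm a turn: a nut turned clockwise from above runs down, 1.33 mm for each sixth of a turn.
- post_done: The other post, the same in its sizes; its lock nut already sits jammed on its wheel and nothing on it can be moved. Origin on its axis at table height.
- set_wheel: Set wheel on the open post: aluminium hand wheel, eight-lobed rim 62 mm across and 11.5 mm thick (rim top z = 167 mm), plain hub 30 mm across that rises 5 mm above the rim. The spring holds it by friction: it turns along only when the lock nut is tightened with about 0.45 N m or more; turned by 0.12 rad its setting is lost. Origin: centre of its underside; z up.
- hub_top (a point): Centre of the hub's flat top, z = 172 mm. A steel face bush, 26 mm across, is screwed into the hub and stands 0.5 to 4.5 mm proud of this point; how far is not measured and has to be felt (or seen). The lock nut lands on that bush. The bush is tight and does not shift.
- wheel_mark (a point): A point on the rim's top edge, 28 mm from the post's axis along the set wheel's x axis; it shows whether the wheel has turned.
- lock_nut: Loose lock nut on the open post: steel hexagon 36 mm across flats, 16 mm high, its underside 7 to 10.5 mm above hub_top at first. Origin: centre of its underside; z up the post. Corners lie along its x axis and every 60 degrees from it; grip across the flats, which face 30, 90 and 150 degrees from its x axis, with some 45 N. The post goes through it and stands 21 to 31 mm above it.
- lock_top (a point): Centre of the lock nut's top face, 16 mm above its origin. The nut turns freely (0.03 N m) until it lands; then the torque needed rises by some 0.5 N m per radian. It is jammed firmly from about 0.25 N m, half a radian on, and face friction keeps it so. When a hand stops and springs back a little, friction carries part of the load: it reads 0.1 to 0.3 N m less than it turned with.
- spoon: Steel spoon 192 mm long, lying along the front of the press. Bystander.
- salt_shaker: Salt shaker, 44 mm across, 90 mm high, beside the spoon. Bystander; origin under its centre.
- mug: Mug 80 mm across, 89 mm high, left of the press. Bystander.
- plate: White plate 200 mm across, left of the press. Bystander.
- jam_jar: Jam jar 69 mm across, 101 mm high, to the right. Bystander.

How it is judged:
By the outcome, as a careful person would: the job done as asked, in the order asked, and still so for the second after the job is handed in, with the robot touching nothing.
It also fails if it takes over 72 s, if anything falls off the work surface, if the arm or the gripper's body presses on something with over 40 N, if the wrist force passes 120 N, or if a joint passes its speed limit or range.

## Working session

There is one attempt and no reset: what is moved stays moved. The work goes in short steps, Python scripts to look and compute and a shell command to move; the robot and the scene stay as the last step left them, time stands still between calls to the robot, and variables do not carry over. Pictures are saved under pics/ and viewed, at most 10 in all, crops included, and the job is handed in when it is done.

```bash
ls; mkdir -p pics; cat > h.py <<'E'
from rig import *
import numpy as np, cv2
def snap(n):
    s=snapshot(n); f=210/np.tan(np.radians(s["vertical_fov"])/2)
    R=cv2.Rodrigues(np.array(s["rvec"],float))[0]; t=np.array(s["tvec"],float).ravel()
    return s,f,R,t
def cloud(s,f,R,t):
    z=s["z_map"].astype(float); v,u=np.mgrid[:z.shape[0],:z.shape[1]]
    c=np.stack([(u-s["cx"])/f*z,(v-s["cy"])/f*z,z],-1)
    w=(c-t)@R; w[z==0]=np.nan
    return w
def save(n,im): cv2.imwrite(n,im[...,::-1])
E
python3 - <<'E'
from h import *
o=observe(); print({k:np.round(v,3).tolist() for k,v in o.items()})
for n in("side","top"):
    s,f,R,t=snap(n); save(f"pics/{n}0.png",s["pixels"]); np.savez(f"{n}0.npz",w=cloud(s,f,R,t),px=s["pixels"])
    print(n,f,s["cx"],s["cy"],(-R.T@t).round(1),R[2].round(3),R[0].round(3))
E
```

```text
pics
{'time': 0.0, 'joint_positions': [1.227, 0.265, 1.605, -0.0, 1.274, -0.037], 'joint_vel': [-0.001, 0.001, 0.002, 0.0, -0.001, 0.002], 'joint_torque': [-0.001, -50.209, -35.688, 0.073, 0.029, -0.0], 'position': [203.637, 642.808, 237.379], 'ee_rot': [[-0.953, 0.302, -0.001], [0.302, 0.953, -0.002], [0.0, -0.002, -1.0]], 'ft_force': [-0.253, -0.507, 0.237], 'wrist_torque': [0.004, -0.014, 0.035], 'grasp_force': 0.0, 'opening': 88.115}
side 511.39389925423814 275.4861717308908 208.31498724574337 [ 833.2  843.9 1300.3] [-0.204 -0.557 -0.805] [-0.935  0.354 -0.008]
top 404.00614374172613 277.15945601994247 210.80112949069604 [ 366.2   36.9 1167.5] [ 0.176  0.002 -0.984] [ 0.015 -1.     0.   ]
```

View pics/side0.png

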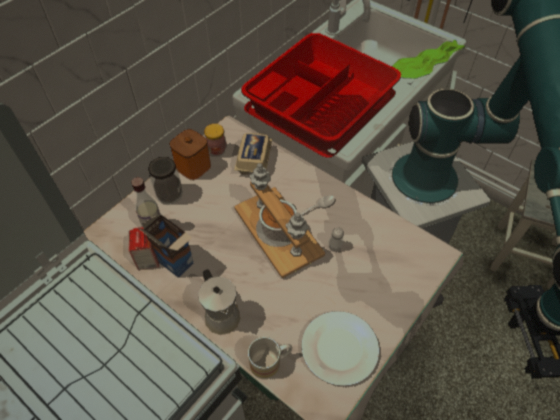

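View pics/top0.png

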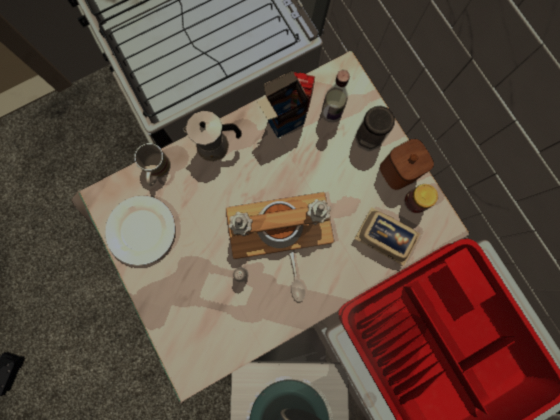

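The side view shows the press at about (280,230), with its posts at (261,178) and (297,225). In the top view the posts are at (240,222) and (318,208). I'll crop in and get the geometry from the depth map.

```bash
python3 - <<'E'
from h import *
def up(im,u,v,h=20): return cv2.resize(im[v-h:v+h,u-h:u+h],(390,290) if 0 else (290,290),interpolation=cv2.INTER_CUBIC)
A=np.load("side0.npz");B=np.load("top0.npz")
im=np.vstack([np.hstack([up(A["px"],261,180),up(A["px"],297,228)]),np.hstack([up(B["px"],318,210),up(B["px"],240,224)])])
save("pics/crop0.png",np.clip(im*1.5,0,255).astype(np.uint8))
for n,D in(("side",A),("top",B)):
    w=D["w"].reshape(-1,3)
    for (u,v) in ([(261,178),(297,225)] if n=="side" else [(318,208),(240,222)]):
        p=D["w"][v-18:v+19,u-18:u+19].reshape(-1,3); 
        print(n,u,v)
        for a,b in((210,225),(193,209),(185,193),(175,185),(160,175),(148,160)):
            q=p[(p[:,2]>a)&(p[:,2]<b)]
            if len(q): print(a,b,len(q),np.median(q,0).round(1),q.min(0).round(1),q.max(0).round(1))
E
```

```text
side 261 178
210 225 27 [548.4 -61.  215.6] [539.9 -69.6 210. ] [555.9 -52.5 219.7]
193 209 29 [550.5 -56.4 200.3] [538.5 -63.9 193. ] [561.3 -49.4 208.8]
185 193 68 [552.5 -54.4 188.5] [530.2 -77.8 185.1] [567.1 -41.2 192.4]
175 185 32 [554.3 -50.7 179.9] [532.5 -67.7 176. ] [568.  -42.7 184.7]
160 175 133 [557.1 -49.7 165.7] [520.  -87.2 160. ] [578.7 -28.8 175. ]
148 160 29 [550.6 -43.  158.1] [517.9 -68.7 153.3] [577.9 -32.8 159.9]
side 297 225
210 225 31 [514.9 135.  215.1] [505.2 128.8 210.1] [522.2 141.6 221.5]
193 209 87 [518.  139.9 195.8] [496.7 114.3 193.1] [532.  152.6 208.2]
185 193 41 [517.  144.2 190.6] [494.9 117.2 185.1] [531.8 152.8 192.9]
175 185 21 [519.6 148.3 182.6] [497.5 130.5 176.1] [531.6 153.1 184.7]
160 175 169 [522.1 146.5 165.6] [482.8 109.7 160.1] [543.1 164.7 174.9]
148 160 23 [520.  151.7 157.9] [482.7 122.7 152.6] [541.1 163.5 160. ]
top 318 208
210 225 41 [546.7 -65.4 218.9] [539.6 -73.4 212. ] [554.1 -58.6 224.7]
193 209 42 [541.1 -65.4 194.2] [528.8 -83.1 193. ] [563.3 -48.7 208.9]
185 193 102 [546.6 -61.5 191.2] [529.3 -83.7 186.5] [567.  -46.5 193. ]
175 185 12 [535.  -60.9 180.1] [528.9 -84.7 176. ] [548.1 -47.4 184.9]
160 175 203 [539.5 -60.8 167.7] [517.8 -93.9 161.4] [576.9 -36.1 172.9]
148 160 2 [521.5 -58.  159.2] [521.4 -64.3 158.5] [521.5 -51.8 159.9]
top 240 222
210 225 44 [512.  129.5 219.2] [505.5 122.4 210.6] [520.3 139.6 222.7]
193 209 145 [510.8 129.1 196.4] [495.4 111.7 193.4] [530.5 150.8 207.3]
185 193 6 [504.2 116.  190.4] [496.6 112.5 186.2] [521.2 141.2 192.3]
175 185 6 [495.1 133.3 182.5] [494.8 117.6 181.3] [500.4 139.6 184.6]
160 175 209 [504.6 123.4 167.8] [484.4 101.8 160.9] [542.8 159.1 172.1]
148 160 2 [535.6 112.8 158.6] [534.4 112.8 158.1] [536.8 112.8 159. ]
```

View pics/crop0.png

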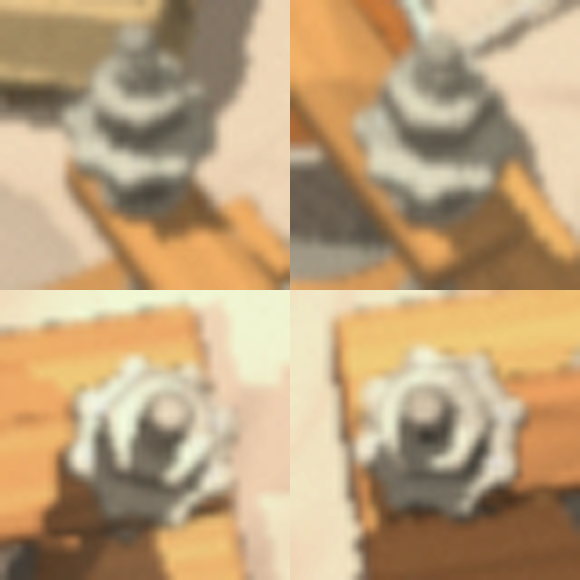

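The left post (y≈131) is the open one: its nut top is at z≈196.4, against ≈191 on the other. Next I'll fit the hexagon's centre and angle in both views.

```bash
cat > fit.py <<'E'
from h import *
from scipy.optimize import differential_evolution as DE
def fit(n,zt=None,N=4):
    S=[snap(n) for _ in range(N)]; s,f,R,t=S[0]
    W=np.stack([cloud(*q) for q in S]); z=np.nanmedian(W[...,2],0); w=np.nanmedian(W,0)
    C=-R.T@t; near=(np.hypot(w[...,0]-513,w[...,1]-132)<60)
    face=near&(z>188)&(z<200.5)
    if zt is None: zt=np.median(z[near&(z>192)&(z<200)])
    v,u=np.nonzero(near); zz=z[v,u]
    d=np.stack([(u-s["cx"])/f,(v-s["cy"])/f,np.ones(len(u))],-1)@R
    P=C+d*((zt-C[2])/d[:,2])[:,None]
    lab=np.clip((zz-(zt-4))/3,0,1); ok=zz<zt+3.5
    P,lab=P[ok],lab[ok]
    def cost(p):
        a=p[2]+np.radians([30,90,150]); q=P[:,:2]-p[:2]
        r=np.abs(q@np.stack([np.cos(a),np.sin(a)])).max(1)
        return np.mean((1/(1+np.exp((r-18)/.5))-lab)**2)
    b=[(500,526),(118,146),(0,np.pi/3)]
    r=DE(cost,b,seed=1,popsize=25,maxiter=200)
    al=[min(cost([r.x[0],r.x[1],np.radians(k)]) for _ in [0]) for k in range(0,60,5)]
    pt=w[near&(z>216)&(z<223)]
    print(n,"zt",round(zt,2),"xy",r.x[:2].round(2),"corner deg",np.degrees(r.x[2]).round(1),"cost",round(r.fun,5),"post",pt.mean(0).round(1)); print((np.array(al)*1e4).round(0))
if __name__=="__main__":
    fit("top"); fit("side")
E
python3 fit.py; python3 - <<'E'
import numpy as np
print(np.degrees(np.arctan2(131+65.4,512.3-546.9)))
E
```

```text
top zt 196.63 xy [512.95 130.55] corner deg 32.3 cost 0.00244 post [512.8 130.4 220.6]
[146. 148. 144. 120.  91.  55.  28.  30.  58.  91. 115. 136.]
side zt 194.55 xy [513.86 135.02] corner deg 33.1 cost 0.00275 post [514.  135.  218.1]
[64. 60. 57. 52. 43. 33. 28. 28. 36. 43. 50. 56.]
99.99133663119166
```

```bash
python3 -m crank '{"plan":[{"dx":-0.030,"dy":-0.0262,"gripper":0.088},{"dx":-0.030,"dy":-0.0262,"gripper":0.088},{"dx":-0.030,"dy":-0.0262,"gripper":0.088},{"dx":-0.030,"dy":-0.0262,"gripper":0.088},{"dx":-0.030,"dy":-0.0262,"gripper":0.088}]}' 45
python3 -m crank '{"plan":[{"dx":-0.030,"dy":-0.0262,"gripper":0.088},{"dx":-0.030,"dy":-0.0262,"gripper":0.088},{"dx":-0.030,"dy":-0.0262,"gripper":0.088},{"dx":-0.030,"dy":-0.0262,"gripper":0.088},{"dx":-0.030,"dy":-0.0262,"gripper":0.088}]}'
python3 -m crank '{"plan":[{"wz":-10,"gripper":0.088},{"wz":-10,"gripper":0.088},{"wz":-10,"gripper":0.088},{"wz":-10,"gripper":0.088},{"wz":-10,"gripper":0.088}]}'
python3 -c "
from h import *
o=observe();print(o['joint_positions'],o['position'],o['ee_rot'])"
```

```text
[ 1.22711714e+00  2.63959093e-01  1.60401430e+00 -1.46934587e-07
  1.27369996e+00 -3.69236885e-02] [203.84047305 643.47208501 238.6581252 ] [[-9.53318332e-01  3.01967145e-01 -2.70579756e-05]
 [ 3.01967146e-01  9.53318329e-01 -7.60228529e-05]
 [ 2.83846020e-06 -8.06445990e-05 -9.99999997e-01]]schema error: expected keys dx, dy, dz, wx, wy, wz, gripper
schema error: expected keys dx, dy, dz, wx, wy, wz, gripper
schema error: expected keys dx, dy, dz, wx, wy, wz, gripper
```

```bash
python3 -m crank '{"plan":[{"dx":-0.030,"dy":-0.0262,"dz":0,"wx":0,"wy":0,"wz":0,"gripper":0.088},{"dx":-0.030,"dy":-0.0262,"dz":0,"wx":0,"wy":0,"wz":0,"gripper":0.088},{"dx":-0.030,"dy":-0.0262,"dz":0,"wx":0,"wy":0,"wz":0,"gripper":0.088},{"dx":-0.030,"dy":-0.0262,"dz":0,"wx":0,"wy":0,"wz":0,"gripper":0.088},{"dx":-0.030,"dy":-0.0262,"dz":0,"wx":0,"wy":0,"wz":0,"gripper":0.088}]}' 45
python3 -m crank '{"plan":[{"dx":-0.030,"dy":-0.0262,"dz":0,"wx":0,"wy":0,"wz":0,"gripper":0.088},{"dx":-0.030,"dy":-0.0262,"dz":0,"wx":0,"wy":0,"wz":0,"gripper":0.088},{"dx":-0.030,"dy":-0.0262,"dz":0,"wx":0,"wy":0,"wz":0,"gripper":0.088},{"dx":-0.030,"dy":-0.0262,"dz":0,"wx":0,"wy":0,"wz":0,"gripper":0.088},{"dx":-0.030,"dy":-0.0262,"dz":0,"wx":0,"wy":0,"wz":0,"gripper":0.088}]}'
python3 -m crank '{"plan":[{"dx":0,"dy":0,"dz":0,"wx":0,"wy":0,"wz":-10,"gripper":0.088},{"dx":0,"dy":0,"dz":0,"wx":0,"wy":0,"wz":-10,"gripper":0.088},{"dx":0,"dy":0,"dz":0,"wx":0,"wy":0,"wz":-10,"gripper":0.088},{"dx":0,"dy":0,"dz":0,"wx":0,"wy":0,"wz":-10,"gripper":0.088},{"dx":0,"dy":0,"dz":0,"wx":0,"wy":0,"wz":-10,"gripper":0.088}]}'
python3 -c "
from h import *
o=observe();print(o['joint_positions'],o['position'],o['ee_rot'])
p=np.array([513.4,132.8,0])-o['position'];print(np.array(o['ee_rot']).T@p)"
```

```text
time: 1.12
position: [307.9, 472.2, 238.9]
ee_rot: [[-0.953, 0.302, 0.0], [0.302, 0.953, 0.0], [-0.0, 0.001, -1.0]]
ft_force: [1.0, 0.9, 0.3]
opening: 88.0
grasp_force: 0.0
time: 1.75
position: [411.3, 302.0, 239.0]
ee_rot: [[-0.953, 0.302, 0.001], [0.302, 0.953, 0.0], [-0.001, 0.001, -1.0]]
ft_force: [0.8, -0.0, -0.8]
opening: 88.0
grasp_force: 0.0
time: 2.38
position: [410.8, 303.1, 238.9]
ee_rot: [[-0.841, -0.541, 0.0], [-0.541, 0.841, 0.0], [-0.0, 0.0, -1.0]]
ft_force: [-0.4, -0.2, 0.4]
opening: 88.0
grasp_force: 0.0
[ 5.86878867e-01 -5.03313117e-02  1.94953717e+00  1.27357997e-05
  1.24196088e+00 -1.55543534e+00] [410.76812261 303.08778293 238.93147878] [[-8.41083057e-01 -5.40905879e-01  3.47972560e-04]
 [-5.40905823e-01  8.41083129e-01  2.45892862e-04]
 [-4.25678745e-04  1.85959360e-05 -9.99999909e-01]]
[   5.88942827 -198.74481029  238.92529762]
```

```bash
python3 -m crank '{"plan":[{"dx":0.0012,"dy":-0.0398,"dz":0,"wx":0,"wy":0,"wz":0,"gripper":0.088},{"dx":0.0012,"dy":-0.0398,"dz":0,"wx":0,"wy":0,"wz":0,"gripper":0.088},{"dx":0.0012,"dy":-0.0397,"dz":0,"wx":0,"wy":0,"wz":0,"gripper":0.088},{"dx":0.0012,"dy":-0.0397,"dz":0,"wx":0,"wy":0,"wz":0,"gripper":0.088},{"dx":0.0011,"dy":-0.0397,"dz":0,"wx":0,"wy":0,"wz":0,"gripper":0.088}]}'
python3 -c "
from h import *
s,f,R,t=snap('side'); im=s['pixels'][120:270,200:400]; a=cv2.resize(im,None,fx=4,fy=4,interpolation=cv2.INTER_CUBIC); save('pics/s1.png',np.clip(a*1.4,0,255).astype(np.uint8))
o=observe();print(o['joint_positions'],o['position'],o['wrist_torque'])"
```

```text
time: 3.0
position: [512.9, 131.1, 239.0]
ee_rot: [[-0.844, -0.536, 0.001], [-0.536, 0.844, 0.0], [-0.001, -0.0, -1.0]]
ft_force: [0.0, -0.3, -1.2]
opening: 87.6
grasp_force: 0.0
[ 0.19809111 -0.01158503  1.91163002 -0.00384222  1.23947534 -1.93587433] [515.08496953 127.5253421  239.09916174] [-0.0423768  -0.00586098  0.02935926]
```

View pics/s1.png

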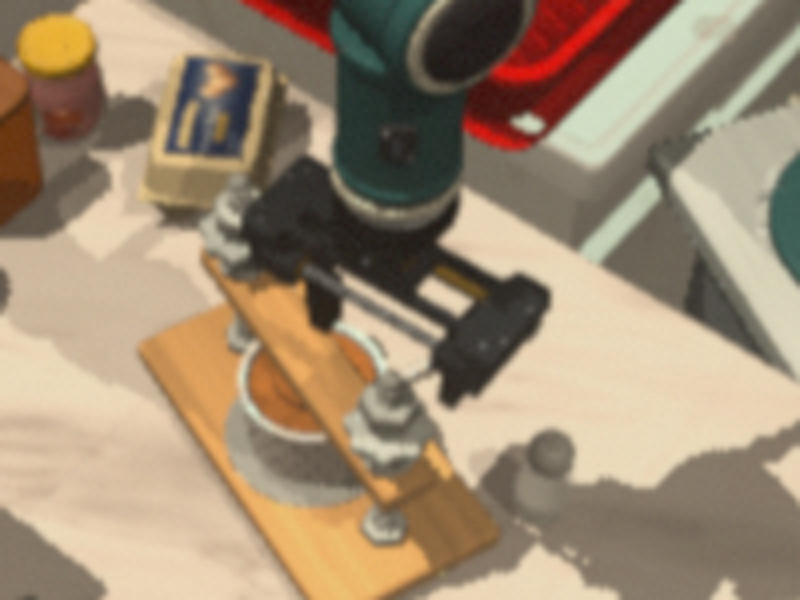

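The fingertips, at about (320,328) and (455,405), straddle the open post at (390,380), centred on it. Next I'll settle and descend.

```bash
python3 -m crank '{"plan":[{"dx":0,"dy":0,"dz":0.012,"wx":0,"wy":0,"wz":0,"gripper":0.088},{"dx":0,"dy":0,"dz":0.013,"wx":0,"wy":0,"wz":0,"gripper":0.088},{"dx":0,"dy":0,"dz":0.013,"wx":0,"wy":0,"wz":0,"gripper":0.088},{"dx":0,"dy":0,"dz":0.013,"wx":0,"wy":0,"wz":0,"gripper":0.088},{"dx":0,"dy":0,"dz":0.0085,"wx":0,"wy":0,"wz":0,"gripper":0.088}]}'
python3 -m crank '{"plan":[{"dx":0,"dy":0,"dz":0,"wx":0,"wy":0,"wz":0,"gripper":0.088},{"dx":0,"dy":0,"dz":0,"wx":0,"wy":0,"wz":0,"gripper":0.088}]}'
python3 -c "
from h import *
o=observe();print(o['joint_positions'],o['position'],o['wrist_torque'])
p=np.array([513.4,132.8,0])-o['position'];print(np.array(o['ee_rot']).T@p)"
```

```text
time: 3.68
position: [511.5, 132.6, 177.8]
ee_rot: [[-0.844, -0.537, -0.001], [-0.537, 0.844, -0.0], [0.001, 0.001, -1.0]]
ft_force: [-0.1, 0.0, 0.9]
opening: 88.3
grasp_force: 0.0
time: 3.92
position: [512.6, 132.3, 179.6]
ee_rot: [[-0.844, -0.536, 0.001], [-0.536, 0.844, 0.0], [-0.001, -0.0, -1.0]]
ft_force: [0.5, 0.3, -0.2]
opening: 88.0
grasp_force: 0.0
[ 2.05618851e-01  3.41375085e-02  1.97899558e+00 -1.18963577e-05
  1.12777958e+00 -1.93113213e+00] [512.58986932 132.34115171 179.59920074] [ 0.03546821  0.01137309 -0.04893837]
[-8.16255795e-01 -2.24436959e-03  1.79599759e+02]
```

```bash
python3 -m crank '{"plan":[{"dx":0,"dy":0,"dz":0.0055,"wx":0,"wy":0,"wz":0,"gripper":0.044},{"dx":0,"dy":0,"dz":0,"wx":0,"wy":0,"wz":0,"gripper":0.040},{"dx":0,"dy":0,"dz":0,"wx":0,"wy":0,"wz":0,"gripper":0.03},{"dx":0,"dy":0,"dz":0,"wx":0,"wy":0,"wz":0,"gripper":0.03},{"dx":0,"dy":0,"dz":0,"wx":0,"wy":0,"wz":0,"gripper":0.03}]}' 8
python3 -m crank '{"plan":[{"dx":0,"dy":0,"dz":0,"wx":0,"wy":0,"wz":0,"gripper":0.03},{"dx":0,"dy":0,"dz":0,"wx":0,"wy":0,"wz":0,"gripper":0.03},{"dx":0,"dy":0,"dz":0,"wx":0,"wy":0,"wz":0,"gripper":0.03}]}' 8
python3 -c "
from h import *
o=observe();print(o['joint_positions'],o['position'],o['wrist_torque'],np.array(o['ee_rot']).T@o['ft_force'])"
```

```text
time: 4.55
position: [512.4, 132.2, 173.8]
ee_rot: [[-0.844, -0.536, 0.0], [-0.536, 0.844, 0.0], [-0.0, -0.0, -1.0]]
ft_force: [-0.0, 0.8, -0.5]
opening: 39.9
grasp_force: 0.0
time: 4.92
position: [512.2, 132.4, 173.8]
ee_rot: [[-0.844, -0.536, -0.0], [-0.536, 0.844, 0.0], [-0.0, 0.0, -1.0]]
ft_force: [-0.4, 2.0, 1.1]
opening: 35.9
grasp_force: 8.0
[ 2.05698041e-01  3.93272753e-02  1.98502201e+00  4.41204140e-04
  1.11733393e+00 -1.93113253e+00] [512.18741151 132.44155717 173.78434559] [ 0.27601727  0.17408636 -0.00990461] [-0.788029    1.89907444 -1.08363529]
```

```bash
cat > st.py <<'E'
from h import *
o=observe();R=np.array(o['ee_rot'])
print("t",round(o['time'],2),"pos",np.round(o['position'],2),"F",np.round(o['ft_force'],1),"T",np.round(o['wrist_torque'],3),"yaw",round(float(np.degrees(np.arctan2(R[1,1],R[0,1]))),2),"j6",round(o['joint_positions'][5],3),"open",round(o['opening'],2),"g",round(o['grasp_force'],1))
E
python3 -m crank '{"plan":[{"dx":0,"dy":0,"dz":0,"wx":0,"wy":0,"wz":0,"gripper":0.03},{"dx":0,"dy":0,"dz":0,"wx":0,"wy":0,"wz":0,"gripper":0.03}]}' 45 >/dev/null; python3 st.py
python3 -m crank '{"plan":[{"dx":0,"dy":0,"dz":0.0001,"wx":0,"wy":0,"wz":5,"gripper":0.03},{"dx":0,"dy":0,"dz":0.0001,"wx":0,"wy":0,"wz":5,"gripper":0.03},{"dx":0,"dy":0,"dz":0.0001,"wx":0,"wy":0,"wz":5,"gripper":0.03}]}' >/dev/null; python3 st.py
python3 -m crank '{"plan":[{"dx":0,"dy":0,"dz":0.0001,"wx":0,"wy":0,"wz":5,"gripper":0.03},{"dx":0,"dy":0,"dz":0.0001,"wx":0,"wy":0,"wz":5,"gripper":0.03},{"dx":0,"dy":0,"dz":0.0001,"wx":0,"wy":0,"wz":5,"gripper":0.03}]}' >/dev/null; python3 st.py
```

```text
t 5.17 pos [512.19 132.45 173.81] F [-1.6  2.5  1.6] T [0.317 0.24  0.018] yaw 122.42 j6 -1.931 open 35.46 g 45.0
t 5.55 pos [512.24 132.34 173.46] F [-1.3  1.9  2. ] T [ 0.37   0.158 -0.   ] yaw 107.26 j6 -1.667 open 35.6 g 45.0
t 5.92 pos [512.25 132.23 173.1 ] F [-1.1  1.4  2.2] T [ 0.312  0.161 -0.009] yaw 92.26 j6 -1.405 open 35.54 g 45.0
```

```bash
python3 -m crank '{"plan":[{"dx":0,"dy":0,"dz":0.00018,"wx":0,"wy":0,"wz":8,"gripper":0.03},{"dx":0,"dy":0,"dz":0.00018,"wx":0,"wy":0,"wz":8,"gripper":0.03},{"dx":0,"dy":0,"dz":0.00018,"wx":0,"wy":0,"wz":8,"gripper":0.03},{"dx":0,"dy":0,"dz":0.00018,"wx":0,"wy":0,"wz":8,"gripper":0.03},{"dx":0,"dy":0,"dz":0.00018,"wx":0,"wy":0,"wz":8,"gripper":0.03}]}' >/dev/null; python3 st.py
python3 -m crank '{"plan":[{"dx":0,"dy":0,"dz":0.00018,"wx":0,"wy":0,"wz":8,"gripper":0.03},{"dx":0,"dy":0,"dz":0.00018,"wx":0,"wy":0,"wz":8,"gripper":0.03},{"dx":0,"dy":0,"dz":0.00018,"wx":0,"wy":0,"wz":8,"gripper":0.03}]}' >/dev/null; python3 st.py
python3 -m crank '{"plan":[{"dx":0,"dy":0,"dz":0.00011,"wx":0,"wy":0,"wz":5,"gripper":0.03},{"dx":0,"dy":0,"dz":0.00011,"wx":0,"wy":0,"wz":5,"gripper":0.03},{"dx":0,"dy":0,"dz":0.00011,"wx":0,"wy":0,"wz":5,"gripper":0.03}]}' >/dev/null; python3 st.py
```

```text
t 6.55 pos [512.21 131.89 172.25] F [-1.3  1.4 -0. ] T [0.013 0.187 0.068] yaw 52.17 j6 -0.705 open 35.51 g 45.0
t 6.92 pos [512.06 131.77 171.71] F [-1.8  0.1  2.9] T [-0.024  0.314  0.031] yaw 28.17 j6 -0.286 open 35.51 g 45.0
t 7.3 pos [511.92 131.7  171.35] F [-1.9 -0.1  2.2] T [-0.083  0.359  0.021] yaw 13.27 j6 -0.026 open 35.59 g 45.0
```

```bash
python3 -m crank '{"plan":[{"dx":0,"dy":0,"dz":0.00011,"wx":0,"wy":0,"wz":5,"gripper":0.03},{"dx":0,"dy":0,"dz":0.00011,"wx":0,"wy":0,"wz":5,"gripper":0.03}]}' >/dev/null; python3 st.py
python3 -m crank '{"plan":[{"dx":0,"dy":0,"dz":0.00011,"wx":0,"wy":0,"wz":5,"gripper":0.03},{"dx":0,"dy":0,"dz":0.00011,"wx":0,"wy":0,"wz":5,"gripper":0.03}]}' >/dev/null; python3 st.py
```

```text
t 7.55 pos [511.84 131.69 171.14] F [-2.9 -1.2  3.5] T [-0.089  0.444  0.012] yaw 3.27 j6 0.149 open 35.47 g 45.0
t 7.8 pos [511.74 131.69 170.9 ] F [-2.6 -0.1  2.4] T [-0.032  0.542  0.021] yaw -6.73 j6 0.323 open 35.61 g 45.0
```

```bash
python3 -m crank '{"plan":[{"dx":0,"dy":0,"dz":0.00011,"wx":0,"wy":0,"wz":5,"gripper":0.03},{"dx":0,"dy":0,"dz":0.00011,"wx":0,"wy":0,"wz":5,"gripper":0.03}]}' >/dev/null; python3 st.py
python3 -m crank '{"plan":[{"dx":0,"dy":0,"dz":0.00011,"wx":0,"wy":0,"wz":5,"gripper":0.03},{"dx":0,"dy":0,"dz":0.00011,"wx":0,"wy":0,"wz":5,"gripper":0.03}]}' >/dev/null; python3 st.py
```

```text
t 8.05 pos [511.67 131.69 170.69] F [-3.1 -0.4  3.5] T [-0.108  0.603  0.006] yaw -16.73 j6 0.498 open 35.25 g 45.0
t 8.3 pos [511.59 131.73 170.46] F [-2.9  0.1  3.7] T [0.001 0.613 0.013] yaw -26.74 j6 0.672 open 35.65 g 45.0
```

```bash
for i in 1; do :; done; python3 -m crank '{"plan":[{"dx":0,"dy":0,"dz":0.0001,"wx":0,"wy":0,"wz":5,"gripper":0.03},{"dx":0,"dy":0,"dz":0.0001,"wx":0,"wy":0,"wz":5,"gripper":0.03}]}' >/dev/null; python3 st.py
python3 -m crank '{"plan":[{"dx":0,"dy":0,"dz":0.0001,"wx":0,"wy":0,"wz":5,"gripper":0.03},{"dx":0,"dy":0,"dz":0.0001,"wx":0,"wy":0,"wz":5,"gripper":0.03}]}' >/dev/null; python3 st.py
```

```text
t 8.55 pos [511.54 131.78 170.27] F [-2.7  0.4  3.3] T [-0.041  0.624  0.015] yaw -36.73 j6 0.847 open 35.26 g 45.0
t 8.8 pos [511.46 131.83 170.04] F [-4.3  0.5  2.8] T [-0.037  0.69   0.005] yaw -46.73 j6 1.021 open 35.67 g 45.0
```

```bash
python3 -m crank '{"plan":[{"dx":0,"dy":0,"dz":0.0001,"wx":0,"wy":0,"wz":5,"gripper":0.03},{"dx":0,"dy":0,"dz":0.0001,"wx":0,"wy":0,"wz":5,"gripper":0.03}]}' >/dev/null; python3 st.py
python3 -m crank '{"plan":[{"dx":0,"dy":0,"dz":0.0001,"wx":0,"wy":0,"wz":5,"gripper":0.03},{"dx":0,"dy":0,"dz":0.0001,"wx":0,"wy":0,"wz":5,"gripper":0.03}]}' >/dev/null; python3 st.py
```

```text
t 9.05 pos [511.42 131.85 169.78] F [-3.5  0.9  3.9] T [0.037 0.727 0.031] yaw -56.74 j6 1.196 open 35.38 g 45.0
t 9.3 pos [511.36 131.97 169.6 ] F [-2.7  1.3  3.1] T [ 0.108  0.732 -0.003] yaw -66.73 j6 1.37 open 35.54 g 45.0
```

Still free after 189°. I'll regrip half a turn back to regain wrist range.

```bash
python3 -m crank '{"plan":[{"dx":0,"dy":0,"dz":0,"wx":0,"wy":0,"wz":0,"gripper":0.06},{"dx":0,"dy":0,"dz":0,"wx":0,"wy":0,"wz":0,"gripper":0.06},{"dx":0,"dy":0,"dz":-0.0015,"wx":0,"wy":0,"wz":0,"gripper":0.06}]}' ; python3 st.py
python3 -m crank '{"plan":[{"dx":0,"dy":0,"dz":0,"wx":0,"wy":0,"wz":-10,"gripper":0.06},{"dx":0,"dy":0,"dz":0,"wx":0,"wy":0,"wz":-10,"gripper":0.06},{"dx":0,"dy":0,"dz":0,"wx":0,"wy":0,"wz":-10,"gripper":0.06},{"dx":0,"dy":0,"dz":0,"wx":0,"wy":0,"wz":-10,"gripper":0.06},{"dx":0,"dy":0,"dz":0,"wx":0,"wy":0,"wz":-10,"gripper":0.06}]}' >/dev/null; python3 st.py
```

```text
time: 9.68
position: [512.3, 132.0, 171.0]
ee_rot: [[0.917, 0.398, -0.0], [0.398, -0.917, -0.0], [-0.0, 0.0, -1.0]]
ft_force: [0.4, 0.1, -0.6]
opening: 59.8
grasp_force: 0.0
t 9.68 pos [512.34 132.03 171.02] F [ 0.4  0.1 -0.6] T [-0.055  0.206 -0.05 ] yaw -66.53 j6 1.367 open 59.82 g 0.0
t 10.3 pos [512.49 132.15 171.27] F [0.3 0.  0.2] T [-0.066  0.084 -0.033] yaw -16.21 j6 0.488 open 60.07 g 0.0
```

```bash
python3 -m crank '{"plan":[{"dx":0,"dy":0,"dz":0,"wx":0,"wy":0,"wz":-10,"gripper":0.06},{"dx":0,"dy":0,"dz":0,"wx":0,"wy":0,"wz":-10,"gripper":0.06},{"dx":0,"dy":0,"dz":0,"wx":0,"wy":0,"wz":-10,"gripper":0.06},{"dx":0,"dy":0,"dz":0,"wx":0,"wy":0,"wz":-10,"gripper":0.06},{"dx":0,"dy":0,"dz":0,"wx":0,"wy":0,"wz":-10,"gripper":0.06}]}' >/dev/null; python3 st.py
python3 -m crank '{"plan":[{"dx":0,"dy":0,"dz":0,"wx":0,"wy":0,"wz":-10,"gripper":0.06},{"dx":0,"dy":0,"dz":0,"wx":0,"wy":0,"wz":-10,"gripper":0.06},{"dx":0,"dy":0,"dz":0,"wx":0,"wy":0,"wz":-10,"gripper":0.06},{"dx":0,"dy":0,"dz":0,"wx":0,"wy":0,"wz":-10,"gripper":0.06},{"dx":0,"dy":0,"dz":0,"wx":0,"wy":0,"wz":-10,"gripper":0.06}]}' >/dev/null; python3 st.py
python3 -m crank '{"plan":[{"dx":0,"dy":0,"dz":0,"wx":0,"wy":0,"wz":-10,"gripper":0.06},{"dx":0,"dy":0,"dz":0,"wx":0,"wy":0,"wz":-10,"gripper":0.06},{"dx":0,"dy":0,"dz":0,"wx":0,"wy":0,"wz":-10,"gripper":0.06},{"dx":0.0005,"dy":0.0002,"dz":0,"wx":0,"wy":0,"wz":0,"gripper":0.06},{"dx":0,"dy":0,"dz":0,"wx":0,"wy":0,"wz":0,"gripper":0.045}]}' >/dev/null; python3 st.py
```

```text
t 10.93 pos [512.49 132.15 171.23] F [ 0.3 -0.6  0.2] T [-0.058  0.037  0.031] yaw 33.79 j6 -0.384 open 59.62 g 0.0
t 11.55 pos [512.49 132.14 171.25] F [-0.7 -0.1 -0.6] T [ 0.015 -0.014  0.047] yaw 83.79 j6 -1.257 open 59.57 g 0.0
t 12.18 pos [511.78 132.17 171.2 ] F [ 0.1  0.1 -0.9] T [0.05  0.058 0.05 ] yaw 113.27 j6 -1.771 open 52.34 g 0.0
```

```bash
python3 -m crank '{"plan":[{"dx":0,"dy":0,"dz":0,"wx":0,"wy":0,"wz":0,"gripper":0.037},{"dx":0,"dy":0,"dz":0,"wx":0,"wy":0,"wz":0,"gripper":0.03},{"dx":0,"dy":0,"dz":0,"wx":0,"wy":0,"wz":0,"gripper":0.03},{"dx":0,"dy":0,"dz":0,"wx":0,"wy":0,"wz":0,"gripper":0.03}]}' 45 >/dev/null; python3 st.py
python3 -m crank '{"plan":[{"dx":0,"dy":0,"dz":0.0001,"wx":0,"wy":0,"wz":5,"gripper":0.03},{"dx":0,"dy":0,"dz":0.0001,"wx":0,"wy":0,"wz":5,"gripper":0.03}]}' >/dev/null; python3 st.py
```

```text
t 12.68 pos [511.74 132.21 171.18] F [-0.4 -0.3  0.8] T [ 0.051  0.025 -0.027] yaw 113.41 j6 -1.774 open 35.95 g 45.0
t 12.93 pos [511.75 132.25 170.94] F [0.4 0.3 0.6] T [ 0.051 -0.006  0.031] yaw 103.26 j6 -1.596 open 35.78 g 45.0
```

```bash
python3 -m crank '{"plan":[{"dx":0,"dy":0,"dz":0.0001,"wx":0,"wy":0,"wz":5,"gripper":0.03},{"dx":0,"dy":0,"dz":0.0001,"wx":0,"wy":0,"wz":5,"gripper":0.03}]}' >/dev/null; python3 st.py
```

```text
t 13.18 pos [511.74 132.21 170.72] F [ 0.5  0.2 -0.6] T [ 0.02  -0.03   0.025] yaw 93.25 j6 -1.422 open 35.07 g 45.0
```

```bash
python3 -m crank '{"plan":[{"dx":0,"dy":0,"dz":0.0001,"wx":0,"wy":0,"wz":5,"gripper":0.03},{"dx":0,"dy":0,"dz":0.0001,"wx":0,"wy":0,"wz":5,"gripper":0.03}]}' >/dev/null; python3 st.py
python3 -m crank '{"plan":[{"dx":0,"dy":0,"dz":0.0001,"wx":0,"wy":0,"wz":5,"gripper":0.03}]}' >/dev/null; python3 st.py
```

```text
t 13.43 pos [511.76 132.21 170.51] F [-0.6 -0.2 -0.2] T [ 0.058 -0.024 -0.005] yaw 83.26 j6 -1.247 open 35.54 g 45.0
t 13.55 pos [511.77 132.24 170.41] F [-0.5  0.2  0.2] T [ 0.057 -0.041  0.004] yaw 78.26 j6 -1.16 open 35.71 g 45.0
```

```bash
python3 -m crank '{"plan":[{"dx":0,"dy":0,"dz":0.0001,"wx":0,"wy":0,"wz":5,"gripper":0.03}]}' >/dev/null; python3 st.py
python3 -m crank '{"plan":[{"dx":0,"dy":0,"dz":0.0001,"wx":0,"wy":0,"wz":5,"gripper":0.03}]}' >/dev/null; python3 st.py
```

```text
t 13.68 pos [511.76 132.23 170.3 ] F [ 1.  -0.1 -0.7] T [-0.033 -0.023  0.068] yaw 73.25 j6 -1.073 open 35.39 g 45.0
t 13.8 pos [511.76 132.22 170.19] F [ 1.   0.6 -0.9] T [0.018 0.024 0.054] yaw 68.26 j6 -0.986 open 35.8 g 45.0
```

```bash
python3 -m crank '{"plan":[{"dx":0,"dy":0,"dz":0.0001,"wx":0,"wy":0,"wz":5,"gripper":0.03},{"dx":0,"dy":0,"dz":0.0001,"wx":0,"wy":0,"wz":5,"gripper":0.03}]}' >/dev/null; python3 st.py
python3 -m crank '{"plan":[{"dx":0,"dy":0,"dz":0.0001,"wx":0,"wy":0,"wz":5,"gripper":0.03}]}' >/dev/null; python3 st.py
```

```text
t 14.05 pos [511.78 132.22 169.97] F [ 1.3 -0.3 -0.7] T [ 0.07  -0.035  0.058] yaw 58.26 j6 -0.811 open 35.66 g 45.0
t 14.18 pos [511.76 132.21 169.84] F [ 0.5  0.4 -1.4] T [-0.017 -0.063  0.035] yaw 53.25 j6 -0.724 open 35.54 g 45.0
```

```bash
python3 -m crank '{"plan":[{"dx":0,"dy":0,"dz":0.0001,"wx":0,"wy":0,"wz":5,"gripper":0.03}]}' >/dev/null; python3 st.py
python3 -m crank '{"plan":[{"dx":0,"dy":0,"dz":0.0001,"wx":0,"wy":0,"wz":5,"gripper":0.03}]}' >/dev/null; python3 st.py
```

```text
t 14.3 pos [511.78 132.21 169.75] F [ 0.5 -0.9 -0.1] T [-0.018 -0.062  0.029] yaw 48.26 j6 -0.637 open 35.37 g 45.0
t 14.43 pos [511.76 132.19 169.61] F [ 0.7  0.2 -0.3] T [-0.073 -0.015  0.08 ] yaw 43.25 j6 -0.549 open 35.28 g 45.0
```

```bash
python3 -m crank '{"plan":[{"dx":0,"dy":0,"dz":0.0001,"wx":0,"wy":0,"wz":5,"gripper":0.03}]}' >/dev/null; python3 st.py
python3 -m crank '{"plan":[{"dx":0,"dy":0,"dz":0.0001,"wx":0,"wy":0,"wz":5,"gripper":0.03}]}' >/dev/null; python3 st.py
```

```text
t 14.55 pos [511.77 132.21 169.52] F [-0.   0.2 -0.6] T [-0.035  0.008  0.061] yaw 38.26 j6 -0.462 open 35.51 g 45.0
t 14.68 pos [511.77 132.21 169.43] F [0.7 1.2 0.2] T [ 0.007 -0.076  0.052] yaw 33.26 j6 -0.375 open 35.68 g 45.0
```

```bash
python3 -m crank '{"plan":[{"dx":0,"dy":0,"dz":0.0001,"wx":0,"wy":0,"wz":5,"gripper":0.03}]}' >/dev/null; python3 st.py
python3 -m crank '{"plan":[{"dx":0,"dy":0,"dz":0.0001,"wx":0,"wy":0,"wz":5,"gripper":0.03}]}' >/dev/null; python3 st.py
```

```text
t 14.8 pos [511.78 132.22 169.3 ] F [ 0.2 -0.4 -0.4] T [ 0.014 -0.061  0.004] yaw 28.26 j6 -0.287 open 35.31 g 45.0
t 14.93 pos [511.78 132.22 169.22] F [ 1.4 -0.4 -1.3] T [-0.013 -0.027  0.06 ] yaw 23.26 j6 -0.2 open 35.43 g 45.0
```

```bash
python3 -m crank '{"plan":[{"dx":0,"dy":0,"dz":0.0001,"wx":0,"wy":0,"wz":5,"gripper":0.03},{"dx":0,"dy":0,"dz":0.0001,"wx":0,"wy":0,"wz":5,"gripper":0.03}]}' >/dev/null; python3 st.py
python3 -m crank '{"plan":[{"dx":0,"dy":0,"dz":0.0001,"wx":0,"wy":0,"wz":5,"gripper":0.03}]}' >/dev/null; python3 st.py
```

```text
t 15.18 pos [511.81 132.19 169.08] F [-0.1  0.4 -1.1] T [-0.032 -0.002  0.078] yaw 13.27 j6 -0.026 open 35.6 g 45.0
t 15.3 pos [511.79 132.19 168.99] F [-0.5 -0.5 -0.2] T [0.034 0.022 0.221] yaw 8.28 j6 0.061 open 35.98 g 45.0
```

```bash
python3 -m crank '{"plan":[{"dx":0,"dy":0,"dz":0.0001,"wx":0,"wy":0,"wz":5,"gripper":0.03}]}' >/dev/null; python3 st.py
python3 -m crank '{"plan":[{"dx":0,"dy":0,"dz":0.0001,"wx":0,"wy":0,"wz":5,"gripper":0.03}]}' >/dev/null; python3 st.py
```

```text
t 15.43 pos [511.78 132.17 168.9 ] F [ 0.3 -0.2  0.2] T [-0.096  0.037  0.271] yaw 3.29 j6 0.149 open 35.62 g 45.0
t 15.55 pos [511.81 132.21 168.84] F [-0.3 -0.7 -0.4] T [-0.076  0.031  0.308] yaw -1.7 j6 0.236 open 35.33 g 45.0
```

```bash
python3 -m crank '{"plan":[{"dx":0,"dy":0,"dz":0,"wx":0,"wy":0,"wz":0,"gripper":0.03}]}' >/dev/null; python3 st.py
python3 -m crank '{"plan":[{"dx":0,"dy":0,"dz":0.00004,"wx":0,"wy":0,"wz":2,"gripper":0.03}]}' >/dev/null; python3 st.py
```

```text
t 15.68 pos [511.81 132.21 168.85] F [-0.1  0.1 -1. ] T [-0.072  0.032  0.018] yaw -1.52 j6 0.232 open 35.57 g 45.0
t 15.8 pos [511.78 132.2  168.8 ] F [-0.1  0.1  0.3] T [-0.031  0.008  0.34 ] yaw -3.58 j6 0.268 open 35.23 g 45.0
```

```bash
python3 -m crank '{"plan":[{"dx":0,"dy":0,"dz":0.00004,"wx":0,"wy":0,"wz":2,"gripper":0.03}]}' >/dev/null; python3 st.py
```

```text
t 15.93 pos [511.78 132.17 168.77] F [ 0.5  0.2 -0.3] T [-0.044  0.004  0.325] yaw -5.65 j6 0.304 open 35.76 g 45.0
```

```bash
python3 -m crank '{"plan":[{"dx":0,"dy":0,"dz":0.00004,"wx":0,"wy":0,"wz":2,"gripper":0.03}]}' >/dev/null; python3 st.py
```

```text
t 16.05 pos [511.81 132.16 168.77] F [-0.2 -0.4 -0.5] T [-0.027  0.03   0.289] yaw -7.68 j6 0.34 open 35.18 g 45.0
```

Turning torque reached about 0.34 N m, inside the 0.25–0.45 window, and the angle past landing fits that. I'll release and retreat.

```bash
python3 -m crank '{"plan":[{"dx":0,"dy":0,"dz":0,"wx":0,"wy":0,"wz":0,"gripper":0.03},{"dx":0,"dy":0,"dz":0,"wx":0,"wy":0,"wz":0,"gripper":0.088},{"dx":0,"dy":0,"dz":0,"wx":0,"wy":0,"wz":0,"gripper":0.088},{"dx":0,"dy":0,"dz":0,"wx":0,"wy":0,"wz":0,"gripper":0.088},{"dx":0,"dy":0,"dz":0,"wx":0,"wy":0,"wz":0,"gripper":0.088}]}'; python3 -m crank '{"plan":[{"dx":0,"dy":0,"dz":-0.02,"wx":0,"wy":0,"wz":0,"gripper":0.088},{"dx":0,"dy":0,"dz":-0.025,"wx":0,"wy":0,"wz":0,"gripper":0.088},{"dx":0,"dy":0,"dz":-0.025,"wx":0,"wy":0,"wz":0,"gripper":0.088},{"dx":0,"dy":0,"dz":-0.025,"wx":0,"wy":0,"wz":0,"gripper":0.088},{"dx":0,"dy":0,"dz":0,"wx":0,"wy":0,"wz":0,"gripper":0.088}]}' >/dev/null; python3 st.py
```

```text
time: 16.68
position: [511.7, 132.2, 168.7]
ee_rot: [[0.132, 0.991, -0.0], [0.991, -0.132, -0.0], [-0.0, -0.0, -1.0]]
ft_force: [0.5, -0.6, 0.3]
opening: 73.5
grasp_force: 0.0
t 17.3 pos [513.23 132.51 266.13] F [ 0.3 -0.  -0.3] T [-0.077  0.079  0.014] yaw -7.58 j6 0.338 open 87.88 g 0.0
```

```bash
python3 -m crank '{"plan":[{"dx":0.04,"dy":-0.01,"dz":0,"wx":0,"wy":0,"wz":0,"gripper":0.088},{"dx":0.04,"dy":-0.01,"dz":0,"wx":0,"wy":0,"wz":0,"gripper":0.088},{"dx":0.04,"dy":-0.01,"dz":0,"wx":0,"wy":0,"wz":0,"gripper":0.088},{"dx":0.04,"dy":-0.01,"dz":0,"wx":0,"wy":0,"wz":0,"gripper":0.088},{"dx":0.04,"dy":-0.01,"dz":0,"wx":0,"wy":0,"wz":0,"gripper":0.088}]}' >/dev/null
python3 -m crank '{"plan":[{"dx":0.04,"dy":-0.01,"dz":0,"wx":0,"wy":0,"wz":0,"gripper":0.088},{"dx":0.03,"dy":-0.01,"dz":0,"wx":0,"wy":0,"wz":0,"gripper":0.088},{"dx":0,"dy":0,"dz":0,"wx":0,"wy":0,"wz":0,"gripper":0.088}]}' >/dev/null
python3 st.py; python3 - <<'E'
from h import *
def up(im,u,v,h=20): return cv2.resize(im[v-h:v+h,u-h:u+h],(290,290),interpolation=cv2.INTER_CUBIC)
rows=[]
for n,(u,v) in (("side",(297,228)),("top",(240,224))):
    a=np.load(n+"0.npz")["px"]; s=snap(n); w=cloud(*s)
    b=s[0]["pixels"]; rows.append(np.hstack([up(a,u,v),up(b,u,v)]))
    q=w[v-18:v+19,u-18:u+19].reshape(-1,3); r=np.hypot(q[:,0]-512.5,q[:,1]-132); m=(q[:,2]>184)&(q[:,2]<202)&(r>11)&(r<19)
    print(n,m.sum(),np.median(q[m],0).round(1))
save("pics/end.png",np.clip(np.vstack(rows)*1.5,0,255).astype(np.uint8))
E
```

```text
t 18.3 pos [476.71 410.44 261.55] F [-0.2  0.1  0.3] T [-0.067  0.105  0.022] yaw -7.42 j6 0.8 open 88.19 g 0.0
side 57 [518.8 138.2 187.7]
top 107 [511.1 129.3 189.7]
```

View pics/end.png

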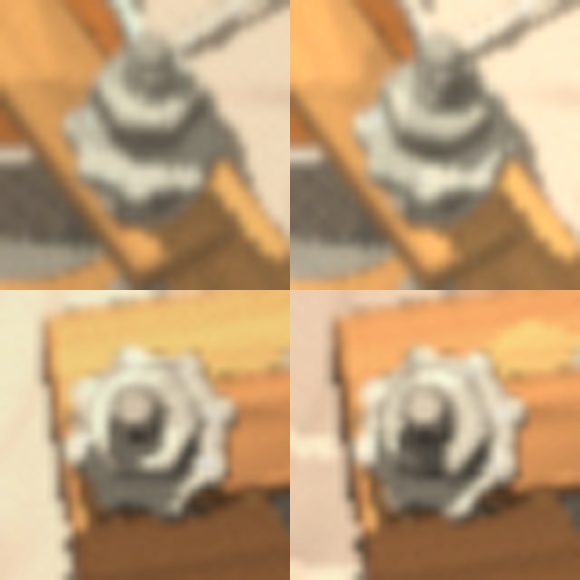

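The lobes sit in the same place before and after (top crop: (130,357) against (420−290,357)), and the nut top is now at ≈189.7. I'll do one numerical check of wheel phase and nut angle.

```bash
python3 - <<'E'
from h import *
from scipy.ndimage import map_coordinates as mc
th=np.linspace(0,2*np.pi,720,endpoint=False)
for n in("top","side"):
    s,f,R,t=snap(n); P={}
    for k,im in(("a",np.load(n+"0.npz")["px"]),("b",s["pixels"])):
        best=[]
        for c in ((512.9,130.5),) if n=="top" else ((514,135),):
          acc=0
          for r in np.arange(26,33,.5):
            X=np.stack([c[0]+r*np.cos(th),c[1]+r*np.sin(th),np.full(720,167.)],1)@R.T+t
            u=X[:,0]/X[:,2]*f+s["cx"]; v=X[:,1]/X[:,2]*f+s["cy"]
            px=[mc(im[...,i].astype(float),[v,u],order=1) for i in(0,2)]
            acc=acc+px[1]/(px[0]+1)   # blue/red: metal vs wood
        P[k]=acc-acc.mean(); F=(acc*np.exp(-8j*th)).mean(); print(n,k,"phase deg",np.degrees(np.angle(F)/8).round(2),abs(F).round(3))
    cc=np.array([np.corrcoef(P["a"],np.roll(P["b"],k))[0,1] for k in range(-30,31)]); print("best shift deg",(cc.argmax()-30)*.5,cc.max().round(3))
E
sed -i 's/z>192)/z>186)/; s/(z<200)])/(z<192)])/' fit.py; python3 fit.py
```

```text
top a phase deg -15.95 0.671
top b phase deg -15.91 0.711
best shift deg 0.0 0.948
side a phase deg -13.62 0.2
side b phase deg -14.67 0.223
best shift deg 0.0 0.985
top zt 189.9 xy [513.05 130.69] corner deg 23.4 cost 0.00386 post [512.9 130.4 220.3]
[137. 125. 102.  68.  44.  41.  57.  89. 116. 138. 150. 151.]
side zt 187.54 xy [513.83 134.74] corner deg 21.6 cost 0.00239 post [514.2 134.5 217.8]
[60. 51. 39. 30. 25. 27. 38. 48. 58. 68. 72. 67.]
```

The wheel hasn't turned: the phase shift is about 0° in the top view. The nut stayed where it was released, with its corners at ≈22.5°.

```bash
python3 -c "
from rig import *
print(sign_off())"
```

```text
the job is handed in; nothing more can be done
None
```

I ran the lock nut on the open post (the left one, as the robot faces the press) down onto its bush and tightened it to about 0.34 N m; it stayed put on release, the set wheel did not measurably turn, and the job is handed in at about 18 s on the robot's clock.

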